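# Pull the retaining clip off the shower valve

### The job

With the hooked pick, pull the sprung retaining clip out of the groove of the spindle of the shower valve with the round plate, touching the clip with the pick only, and leave the clip lying on that round plate, fully clear of the spindle. Then lay the pick down on the counter and let go of it. Leave the clip of the valve with the square plate where it is.

Things in the scene. Friction and masses are not known exactly. Their poses are not given: they have to be found in the camera images.
- pick: Hooked pick, 90 g. Black handle 90 (x) x 20 (y) x 26 (z) mm lying flat; origin at its centre; x towards the hook, z up. Steel shank 5 mm thick leaves it 10 mm above the centre, runs level to x = 120 and bends straight down; the hook ends at x 120, y 0, z -10.5 mm. As it lies the hook points to the robot. A pick with the same handle but a short straight shank lies near.
- clip: Sprung steel clip, 50 g, flat on the round plate. Origin: middle of its loop, 3 mm over the plate; x radially out from the spindle = pull-out way (away from the robot within 0.4 rad). Loop opening 21 (x) x 22 (y) mm, through to the plate; bars 6 mm high, far end bar 12 mm. Two prongs grip the spindle's groove: 4 to 12 N along x springs them off; wholly past it after 22 mm.
- round_valve_spindle (a point): Point on the spindle's axis at the round plate's top; z up, x the pull-out way. Valve fixed to the counter: steel plate 134 mm across, top 55 mm above the counter, on a brass body. Spindle: groove 16 mm across at the plate, collar 23 mm above it, stem to 43 mm above the plate. The middle of the seated clip's loop is 25.5 mm from this axis.
- other_clip: The same clip on the other valve, which has a square plate, 125 mm; a bystander. Same origin and axes as the first clip.
Things that resemble listed ones, but are neither listed nor needed, are in the scene too. What is shaped like the pick but purple is not meant.

How it is judged (in metres and radians):
On the way, in this order (a step that is already met when the one before it is completed fails the run):
1. the pick's hook pulls on the clip, which begins to leave the groove (contact force between pick and clip above 1 N and horizontal distance between clip and round_valve_spindle between 0.0275 and 0.045 m).
2. the clip is clear of the spindle (horizontal distance between clip and round_valve_spindle above 0.047 m), for 0.1 s.
At the end, for the whole second after the job is handed in: The clip lies flat (within 20 degrees) and at rest on the round plate, the middle of its loop more than 47 mm (and less than 90 mm) from the spindle's axis and within about 10 mm of the plate's top in height; the pick lies at rest on the counter, the centre of its handle less than 30 mm above it (horizontal distance between clip and round_valve_spindle between 0.047 and 0.09 m and z of clip in the frame of round_valve_spindle between -0.008 and 0.015 m and angle between clip's own z axis and vertical below 0.35 rad and linear speed of each of clip, pick below 0.02 m/s and height (world z) of pick below 0.03 m); the robot touches nothing.
It fails at once if the gripper or arm touches the clip itself (over 1 N) (contact force between any of the fingers, the arm and clip above 1 N).
It fails at once if the other clip is shifted by more than 12 mm (distance of other_clip from where it was at the start of the episode above 0.012 m).
It also fails if it takes over 48 s, if anything falls off the work surface, if the arm or the gripper's body presses on something with over 40 N, if the wrist force passes 120 N, or if a joint passes its speed limit or range.

### The arm

A 7-joint arm with a two-finger parallel gripper is mounted at the origin on the work surface. World frame = base frame: x ahead of the robot, y to its left, z up, the work surface at z = 0. Lengths are in mm, angles in rad, forces in N, time in s.
With the tool pointing down it reaches from about 425 to 875 mm from the base axis. Payload 9.9 kg.
Tool frame: the origin (TCP) lies between the finger pads; the fingertips stand 8 mm ahead of it and the grasp point (between the pads) lies 11 mm behind it; z points along the fingers, y is the direction in which the jaws open and shut (so a half turn about z gives the same grasp; the last joint's range is limited). The gripper opens to 85 mm and grips with 20 to 120 N. Pads are 22 mm wide; open, the fingers measure 114 mm over their backs; the gripper's body (76 mm by 85 mm) begins 54 mm behind the grasp point. The pads swing forward as they close: fully open they stand 13 mm farther back than shut.
Start: joints at [1.136, 0.576, 0.025, 1.437, -0.015, 1.129, -0.057], TCP at [231.968, -633.893, 239.289] pointing down, gripper open.
Joint ranges: [-2.76, 2.76], [-0.34, 2.15], [-1.52, 1.57], [0.19, 2.46], [-1.09, 4.23], [0.17, 1.99], [-2.82, 2.82]. Speed limits (rad/s): [2.22, 2.22, 3.01, 3.01, 3.14, 3.14, 3.14].

### API

Orientations are given as [roll, pitch, yaw] about the fixed x, y, z axes, in that order (R = Rz(yaw) Ry(pitch) Rx(roll)).
In Python, from cell import bot, optics gives the robot as it stands. The module is installed in compiled form; this text tells all that it offers.
- The arm moves only by the tool send_rows, never from a script. Its argument "commands" is text: rows parted by semicolons, each of 7 numbers parted by spaces: the shift along the tool's x, y, z in mm, then the turn, a rotation vector about the tool's x, y, z in degrees, then the opening, from 0 (shut) to 1 (fully open). A call has 1 to 12 rows; each row shifts and turns the commanded pose from where the row before left it, along the tool's axes as they then stand; what a row does not reach is not made up. A row lasts 1/8 s, in which the tool goes at most 62.5 mm and 10.7 degrees, less where a joint would pass 70% of its speed; a pose out of reach is approached as far as the arm can. A call is refused whole if a number of a shift passes 62.5 or a number of a turn 10.7, either way. A call with a gripper value outside its range is refused whole. The fingers move at their own pace and stop on an object; the grip force is fixed at half the most. Time passes only in rows, so rows that do not move let the fingers close. It gives the time, the measured TCP pose, the force and the opening at its end, in the units of the state.
- bot.get_state(): the state, without advancing time (a new reading comes with each control period).
- optics.snapshot(name): name is "scene" or "top" or "wrist"; returns the picture (420x560x3 uint8, red, green, blue); there is no depth.
- optics.camera_info(name): a dict with "camera_matrix" (3x3 intrinsics, pixels), "k1" (the pictures are not rectified: a ray, as slopes to the right and down, at radius r is drawn at 1 + k1 r^2 times it, then the intrinsics apply), "R" (3x3) and "t" (3): a world point X has camera coordinates R X + t; the wrist camera has in their place "hand_eye" (4x4, takes a point from camera to tool coordinates, whose origin is the TCP and whose axes are the flange's). Camera axes: x right, y down, z forward; pixel columns grow to the right and rows downward; lengths in mm; the calibration is good to about 2 mm. A picture is of the moment at which its call begins: read the wrist's pose just before it. camera_info takes no time and is no camera call.
- bot.job_done(): hands the job in, once; it reports no verdict.
The state is a dict: "t": time; "joint_positions": joint angles; "dq": joint speeds; "effort": joint torques, N m; "position": TCP position; "orientation": TCP orientation; "ft_force": force on the tool from outside, world axes, zero at the start; "wrist_torque": the same for the moment, N m; "opening": finger opening in mm.
Only numpy, scipy, OpenCV 4.12 (cv2) and the standard library are available. Lean on these libraries where they do the work, as an engineer would, in place of code of your own. Each camera call takes 0.05 s, during which the arm holds its last target.

## Working session

There is one attempt and no reset: what is moved stays moved. The work goes in short steps, Python scripts to look and compute and a tool call to move; the robot and the scene stay as the last step left them, time stands still between calls to the robot, and variables do not carry over. Pictures are saved under pics/ and viewed, and the job is handed in when it is done.

Besides the shell and the picture viewer there is one more tool, called after "Request:" as name(argument=value, ...), one argument or row to a line, values as JSON. send_rows: Moves the arm, as the interface text tells. Its arguments: {"type":"object","properties":{"commands":{"type":"string"}},"required":["commands"]}

```bash
mkdir -p pics; ls; python3 - <<'E'
from cell import bot, optics
import cv2
s=bot.get_state(); print({k:s[k] for k in ('t','position','orientation','opening','ft_force')})
for n in('scene','top','wrist'):
    im=optics.snapshot(n); cv2.imwrite(f'pics/{n}0.png',im[:,:,::-1]); print(n,optics.camera_info(n))
E
```

```text
pics
{'t': 0.0, 'position': array([ 231.81036147, -633.46567544,  238.44599399]), 'orientation': array([-3.13991291e+00,  8.81609843e-05,  3.50840308e-01]), 'opening': 85.4027448711348, 'ft_force': array([-0.23738932,  0.18575399,  0.72523907])}
scene {'camera_matrix': array([[481.30099908,   0.        , 276.19295133],
       [  0.        , 481.30099908, 204.16767132],
       [  0.        ,   0.        ,   1.        ]]), 'k1': 0.05065093850998874, 'R': array([[-6.50047607e-01,  7.59893249e-01, -5.99407166e-04],
       [ 6.08622418e-01,  5.20170960e-01, -5.99166859e-01],
       [-4.54991057e-01, -3.89851795e-01, -8.00623954e-01]]), 't': array([ 268.52409939, -253.44987087, 1223.18972543])}
top {'camera_matrix': array([[428.12497115,   0.        , 284.46413874],
       [  0.        , 428.12497115, 207.01342133],
       [  0.        ,   0.        ,   1.        ]]), 'k1': 0.019335290044862573, 'R': array([[ 0.00700657, -0.99985439, -0.01555961],
       [-0.99435575, -0.00531904, -0.10596396],
       [ 0.10586576,  0.01621423, -0.99424823]]), 't': array([  40.0306421 ,  463.64820216, 1118.16500953])}
wrist {'camera_matrix': array([[325.72044629,   0.        , 280.3642926 ],
       [  0.        , 325.72044629, 212.88757686],
       [  0.        ,   0.        ,   1.        ]]), 'k1': -0.016968793296092646, 'hand_eye': array([[ 4.73146790e-04, -9.60860766e-01, -2.77031343e-01,
         7.05514466e+01],
       [ 9.99999471e-01,  2.01635849e-04,  1.00855939e-03,
        -2.76139803e-01],
       [-9.13225702e-04, -2.77031674e-01,  9.60860353e-01,
        -1.35407029e+02],
       [ 0.00000000e+00,  0.00000000e+00,  0.00000000e+00,
         1.00000000e+00]])}
```

View pics/scene0.png

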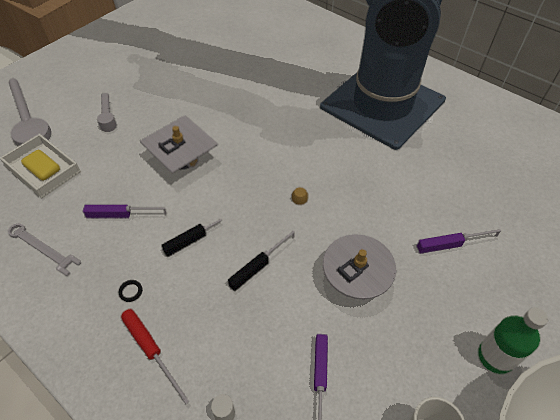

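View pics/top0.png

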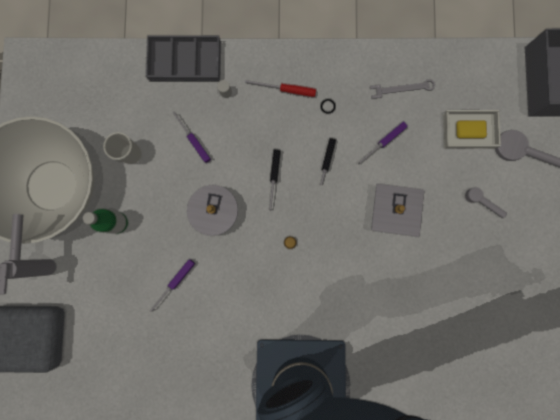

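View pics/wrist0.png

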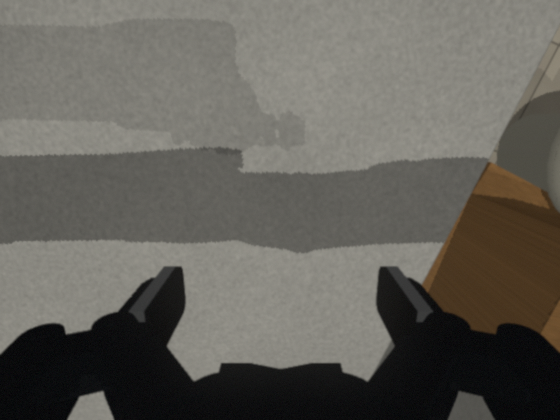

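Candidates for the pick:
- Black with a long shank, scene (262,262) / top (275,178). This fits the description.
- Black with a short shank, scene (190,236) / top (328,158). This is the decoy.
- Purple ones at scene (125,211), (320,365) and (455,241). These are not meant.

Candidates for the valve:
- Round plate, scene (359,268) / top (212,210). This is the one to work on.
- Square plate, scene (179,143) / top (398,210). This is the bystander.

I'll check both choices in crops.

```bash
cat > h.py <<'E'
import numpy as np, cv2
from cell import bot, optics
from scipy.spatial.transform import Rotation as Ro
def cam(n, st=None):
    c=optics.camera_info(n); K=c['camera_matrix']; k1=c['k1']
    if n=='wrist':
        H=np.array(c['hand_eye']); T=np.eye(4); T[:3,:3]=Ro.from_euler('xyz',st['orientation']).as_matrix(); T[:3,3]=st['position']
        W=T@H; R=W[:3,:3].T; t=-R@W[:3,3]
    else: R,t=np.array(c['R']),np.array(c['t'])
    return K,k1,R,t
def ray(C,px):
    K,k1,R,t=C
    d=cv2.undistortPoints(np.array([[px]],float),K,np.array([k1,0,0,0,0.]))[0,0]
    return -R.T@t, R.T@np.array([d[0],d[1],1])
def onz(C,px,z):
    o,d=ray(C,px); return o+d*(z-o[2])/d[2]
def two(C1,p1,C2,p2):
    o1,d1=ray(C1,p1);o2,d2=ray(C2,p2);d1/=np.linalg.norm(d1);d2/=np.linalg.norm(d2)
    A=np.stack([d1,-d2],1); s=np.linalg.lstsq(A,o2-o1,rcond=None)[0]
    a,b=o1+s[0]*d1,o2+s[1]*d2; return (a+b)/2,np.linalg.norm(a-b)
def proj(C,X):
    K,k1,R,t=C; return cv2.projectPoints(np.array([X],float).reshape(-1,3),cv2.Rodrigues(R)[0],t,K,np.array([k1,0,0,0,0.]))[0][:,0]
def crop(f,x0,y0,w,h,s,o):
    im=cv2.imread(f)[y0:y0+h,x0:x0+w]; cv2.imwrite(o,cv2.resize(im,None,fx=s,fy=s,interpolation=cv2.INTER_CUBIC))
E
python3 - <<'E'
from h import *
crop('pics/scene0.png',220,220,190,100,4,'pics/c1.png')
crop('pics/top0.png',180,140,120,100,6,'pics/c2.png')
E
```

```text
(no output)
```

View pics/c1.png

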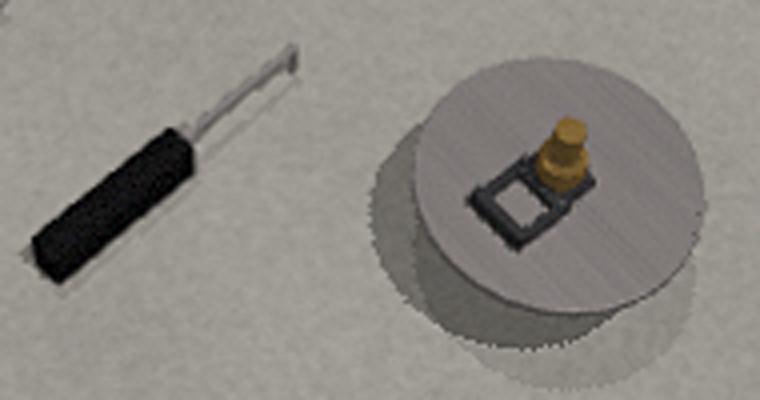

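View pics/c2.png

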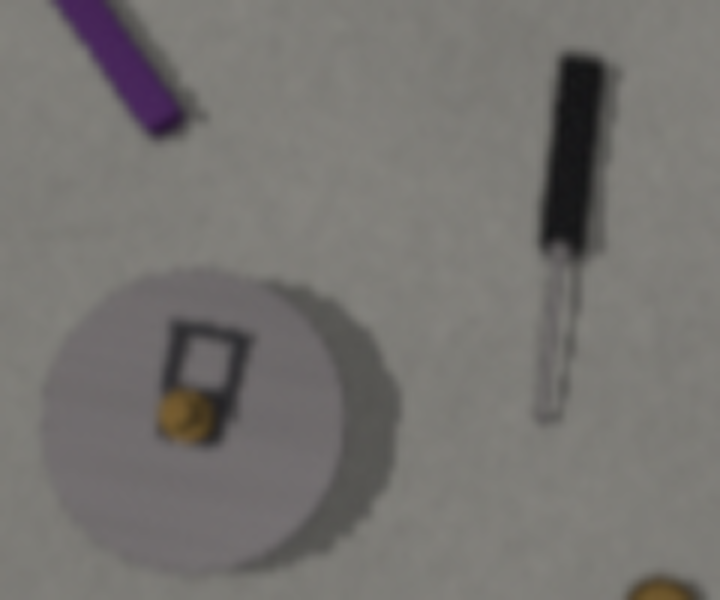

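```bash
python3 - <<'E'
from h import *
S=cam('scene');T=cam('top')
sc=cv2.imread('pics/scene0.png');tp=cv2.imread('pics/top0.png')
def blob(im,roi,th):
    x,y,w,h=roi; m=(im[y:y+h,x:x+w].max(2)<th).astype(np.uint8)
    cs=max(cv2.findContours(m,0,cv2.CHAIN_APPROX_NONE)[0],key=cv2.contourArea)
    return cs[:,0]+[x,y]
c=blob(tp,(260,140,30,50),45); r=cv2.minAreaRect(c.astype(np.float32)); print(r)
b=cv2.boxPoints(r); W=np.array([onz(T,p,24)[:2] for p in b]); print(W.round(1), W.mean(0))
# two-view
def X(ps,pt): return two(S,ps,T,pt)
q=lambda a,b:(220+a/4,220+b/4); u=lambda a,b:(180+a/6,140+b/6)
print('hook bend',X(q(291,47),u(547,413)))
print('hook on z20.5 top',onz(T,u(547,413),24), 'tip scene z2.5',onz(S,q(293,72),2.5))
print('handle back top', onz(T,u(583,56),26),'front',onz(T,u(563,248),26))
print('stem top',X(q(571,128),u(185,412)), onz(S,q(571,128),98),onz(T,u(185,412),98))
for n,p in dict(c1=(180,322),c2=(251,337),i1=(187,335),i2=(235,345),i3=(222,391),i4=(178,382)).items(): print(n,onz(T,u(*p),64 if n[0]=='c' else 61).round(1))
for n,p in dict(i1=(519,179),i2=(552,203),i3=(525,232),i4=(493,202)).items(): print('S',n,onz(S,q(*p),61 if n!='i3' and n!='i4' else 58).round(1))
# plate ellipse
hsv=cv2.cvtColor(sc,cv2.COLOR_BGR2HSV)
for n,C,im,(x,y,w,h) in (('S',S,sc,(318,230,85,80)),('T',T,tp,(180,178,65,65))):
    print(n, im[265,340] if n=='S' else im[220,205], im[300,300] if n=='S' else im[240,260])
E
```

```text
((275.03082275390625, 165.25384521484375), (6.325770854949951, 31.008682250976562), 7.125016689300537)
[[535.7  82.4]
 [620.2  72.9]
 [618.1  55.8]
 [533.7  65.5]] [576.92707866  69.16902745]
hook bend (array([457.92590445,  80.00348277,  19.26149554]), np.float64(3.34422632512855))
hook on z20.5 top [458.41199626  78.41549951  24.        ] tip scene z2.5 [459.20323343  85.10203958   2.5       ]
handle back top [620.14770276  63.72882323  26.        ] front [532.48168315  71.91717917  26.        ]
stem top (array([449.65159696, 229.60801238,  91.85339336]), np.float64(5.686544698353664)) [451.65097421 233.39195495  98.        ] [450.46675557 225.9708963   98.        ]
c1 [493.  235.6  64. ]
c2 [486.6 204.7  64. ]
i1 [487.7 233.   61. ]
i2 [483.5 212.   61. ]
i3 [463.4 217.2  61. ]
i4 [467.2 236.3  61. ]
S i1 [467.3 222.1  61. ]
S i2 [467.8 240.4  61. ]
S i3 [486.1 239.   58. ]
S i4 [483.  219.3  58. ]
S [120 122 127] [148 155 158]
T [108 108 111] [121 125 126]
```

```bash
cat >> h.py <<'E'
def plan(P,yaw_deg,n,op=1.0,dec=0):
    "split world move to TCP P, yaw into n tool-frame rows (tool down)"
    s=bot.get_state(); M=Ro.from_euler('xyz',s['orientation']); p=np.array(s['position'])
    y0=np.degrees(s['orientation'][2]); dy=(yaw_deg-y0+180)%360-180
    st=(np.array(P)-p)/n; Tg=Ro.from_euler('xyz',[180,0,yaw_deg],degrees=True)
    rv=np.degrees((M.inv()*Tg).as_rotvec())/n
    out=[]
    for i in range(n):
        t=np.round(M.inv().apply(np.array(P)*(i+1)/n+(1-(i+1)/n)*np.array(s['position'])-p),dec); r=np.round(rv,1)
        out.append(' '.join('%g'%v for v in [*t,*r,op])); p=p+M.apply(t); M=M*Ro.from_rotvec(np.radians(r))
    print('; '.join(out)); print(p.round(1),np.degrees(M.as_euler('xyz')).round(2))
E
python3 -c "
from h import *
plan([540,150,250],173.7,15)"
```

```text
37 -42 -1 -0 -0 -10.2 1; 44 -35 -0 -0 -0 -10.2 1; 50 -26 -1 -0 -0 -10.2 1; 53 -17 -1 -0 -0 -10.2 1; 56 -8 -1 -0 -0 -10.2 1; 56 3 -0 -0 -0 -10.2 1; 55 12 -1 -0 -0 -10.2 1; 51 22 -1 -0 -0 -10.2 1; 47 31 -0 -0 -0 -10.2 1; 41 38 -1 -0 -0 -10.2 1; 33 46 -1 -0 -0 -10.2 1; 25 50 -0 -0 -0 -10.2 1; 16 54 -1 -0 -0 -10.2 1; 5 56 -1 -0 -0 -10.2 1; -4 56 -1 -0 -0 -10.2 1
[540.2 150.  250.4] [ 1.7994e+02 -4.0000e-02  1.7310e+02]
```

Request:
send_rows(
  commands="37 -42 -1 0 0 -10.2 1; 44 -35 0 0 0 -10.2 1; 50 -26 -1 0 0 -10.2 1; 53 -17 -1 0 0 -10.2 1; 56 -8 -1 0 0 -10.2 1; 56 3 0 0 0 -10.2 1; 55 12 -1 0 0 -10.2 1; 51 22 -1 0 0 -10.2 1; 47 31 0 0 0 -10.2 1; 41 38 -1 0 0 -10.2 1; 33 46 -1 0 0 -10.2 1; 25 50 0 0 0 -10.2 1",
)

```text
t: 1.65
position: [479.1, -5.7, 247.5]
orientation: [3.142, 0.001, 2.492]
ft_force: [1.2, -1.3, -0.1]
opening: 85.2
```

```bash
python3 -c "
from h import *
print(bot.get_state()['t'],bot.get_state()['position'],bot.get_state()['joint_positions'].round(2) )
plan([540,150,250],173.7,4)"
```

```text
1.65 [479.0851969   -5.71946921 247.46078386] [ 0.42  0.33 -0.68  1.91  0.25  0.99  0.56]
11 40 -1 -0 0 -7.7 1; 6 42 -0 -0 0 -7.7 1; 1 41 -1 -0 0 -7.7 1; -6 42 -1 -0 0 -7.7 1
[540.3 150.  250.5] [-1.7999e+02  3.0000e-02  1.7361e+02]
```

Request:
send_rows(
  commands="11 40 -1 0 0 -7.7 1; 6 42 0 0 0 -7.7 1; 1 41 -1 0 0 -7.7 1; -6 42 -1 0 0 -7.7 1; 0 0 0 0 0 0 1",
)

```text
t: 2.28
position: [540.8, 151.6, 250.1]
orientation: [3.139, -0.001, 3.03]
ft_force: [-0.5, -0.2, -0.3]
opening: 85.4
```

```bash
python3 -c "
from h import *
s=bot.get_state();im=optics.snapshot('wrist');cv2.imwrite('pics/w1.png',im[:,:,::-1])
np.savez('w1.npz',p=s['position'],o=s['orientation']);print(s['position'],s['orientation'],s['dq'].round(3))
C=cam('wrist',s)
print(proj(C,[[577,69,26],[458,80,20],[451,229,98],[476,227,61],[451,229,55]]))"
```

```text
[540.83517908 151.61373012 250.11386954] [ 3.13902832e+00 -5.42997674e-04  3.03017055e+00] [ 0.043 -0.028  0.046  0.044 -0.007  0.001 -0.024]
[[212.39832998 222.34970882]
 [205.07034164 114.95757642]
 [360.56615834  84.51227428]
 [350.43376646 116.25435002]
 [349.81328841  89.00129409]]
```

View pics/w1.png

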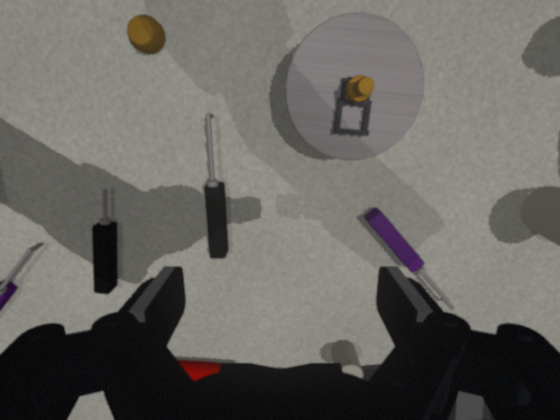

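```bash
python3 -c "
from h import *
crop('pics/w1.png',185,100,60,165,4,'pics/c3.png')
crop('pics/w1.png',280,5,150,160,4,'pics/c4.png')"
```

```text
(no output)
```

View pics/c3.png

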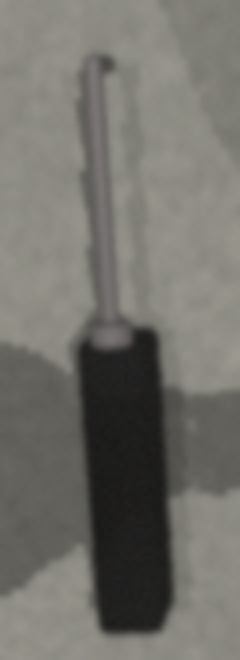

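View pics/c4.png

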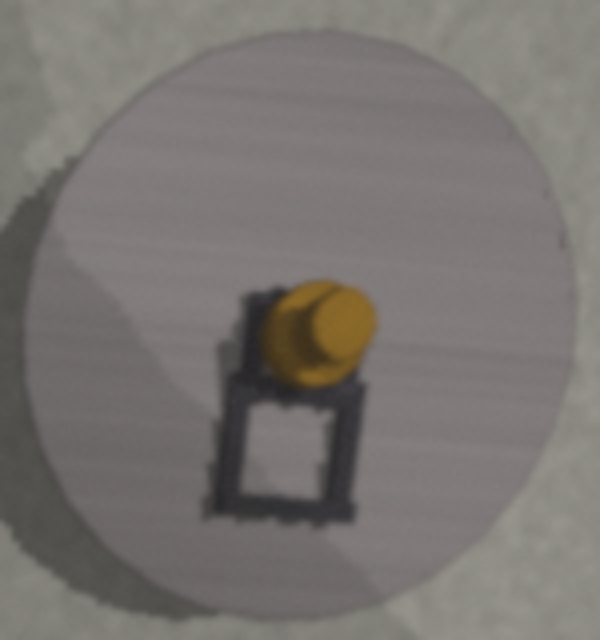

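```bash
python3 - <<'E'
from h import *
d=np.load('w1.npz'); C=cam('wrist',dict(position=d['p'],orientation=d['o'])); T=cam('top');S=cam('scene')
v=lambda a,b:(280+a/4,5+b/4); w=lambda a,b:(185+a/4,100+b/4)
q=lambda a,b:(220+a/4,220+b/4); u=lambda a,b:(180+a/6,140+b/6)
print('cam',ray(C,(280,213))[0])
UL=onz(C,v(250,402),61);LL=onz(C,v(240,495),61);UR=onz(C,v(330,405),55);LR=onz(C,v(323,500),55)
print('loop',UL,LL,UR,LR,(UL+LL+UR+LR)/4)
print('widths',np.linalg.norm((UL-UR)[:2]),np.linalg.norm((UL-LL)[:2]))
for a,b in((UL,LL),(UR,LR)): print(np.arctan2((b-a)[1],(b-a)[0]))
print('stem',onz(C,v(344,325),98),two(C,v(344,325),T,u(185,412)),two(C,v(344,325),S,q(571,128)))
E1=[onz(C,v(*p),55)[:2] for p in((25,330),(578,310),(310,30),(300,618),(105,130),(505,125))]
c,r=cv2.minEnclosingCircle(np.array(E1,np.float32));print('plate',c,r)
E2=[onz(T,u(*p),55)[:2] for p in((42,420),(344,420),(195,268),(195,577),(90,530),(90,310))]
print('plate top cam',cv2.minEnclosingCircle(np.array(E2,np.float32)))
# pick: wrist handle top corners z=26
for n,p in dict(fl=(80,345),fr=(158,330),bl=(103,628),br=(165,628)).items(): print(n,onz(C,w(*p),26).round(1))
print('shank root',onz(C,w(111,335),23),'hook',onz(C,w(95,60),23), 'tri hook',two(C,w(95,60),T,u(547,415)),two(C,w(95,60),S,q(291,47)))
E
```

```text
cam [470.53818444 159.34891213 385.55951003]
loop [465.35809817 220.02144348  61.        ] [486.5200136  216.33471859  61.        ] [468.05456974 240.38389963  55.        ] [490.24604662 237.69761368  55.        ] [477.54468203 228.60941885  58.        ]
widths 20.540218579385094 21.48065653628386
-0.17248397370259735
-0.12046423240297935
stem [452.83938577 233.4295669   98.        ] (array([451.65324971, 228.94870854, 101.23963265]), np.float64(7.624527609907867)) (array([452.65607792, 233.41823574,  99.18342947]), np.float64(0.7588771260361861))
plate (452.54071044921875, 234.28277587890625) 66.1662826538086
plate top cam ((450.7056884765625, 230.0995330810547), 67.35319519042969)
fl [534.   67.9  26. ]
fr [532.3  90.4  26. ]
bl [619.8  59.7  26. ]
br [621.9  78.1  26. ]
shank root [532.69764372  76.35527641  23.        ] hook [458.59003666  84.55243362  23.        ] tri hook (array([458.79370083,  79.88001831,   2.66310006]), np.float64(1.9863788015188013)) (array([458.89276556,  83.81656557,  23.28968272]), np.float64(1.6686732383781773))
```

```bash
python3 -c "
from h import *
plan([569.5,73.3,60],174.1,5)"
```

```text
-8 -14 38 0 -0 -0.1 1; -7 -15 38 0 -0 -0.1 1; -8 -14 38 0 -0 -0.1 1; -7 -15 38 0 -0 -0.1 1; -8 -14 38 0 -0 -0.1 1
[570.   73.7  59.8] [ 1.7997e+02 -6.0000e-02  1.7390e+02]
```

Request:
send_rows(
  commands="-8 -14 38 0 0 -0.1 1; -7 -15 38 0 0 -0.1 1; -8 -14 38 0 0 -0.1 1; -7 -15 38 0 0 -0.1 1; -8 -14 38 0 0 -0.1 1; 0 0 0 0 0 0 1; 0 0 0 0 0 0 1",
)

```text
t: 3.2
position: [570.4, 72.6, 61.6]
orientation: [3.141, 0.001, 3.033]
ft_force: [0.2, -0.2, 0.1]
opening: 85.5
```

```bash
python3 -c "
from h import *
s=bot.get_state();im=optics.snapshot('wrist');cv2.imwrite('pics/w2.png',im[:,:,::-1])
np.savez('w2.npz',p=s['position'],o=s['orientation']);print(s['position'],s['orientation'])
plan([569.5,73.3,12],174.1,2)"
```

```text
[570.44073244  72.63455456  61.62268748] [3.14092839e+00 8.92033173e-04 3.03258175e+00]
1 0 25 0 0.1 -0.2 1; 0 0 25 0 0.1 -0.2 1
[569.8  73.3  12.1] [ 1.7994e+02 -9.0000e-02  1.7420e+02]
```

View pics/w2.png

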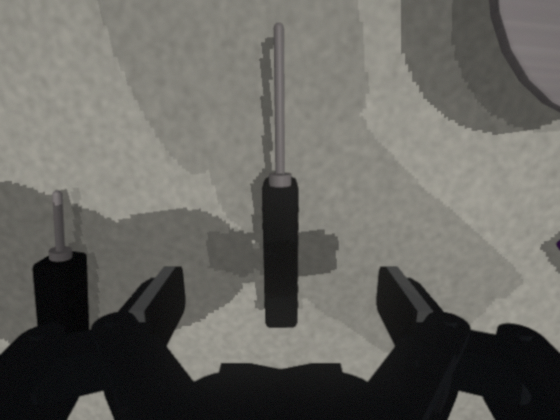

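The pick is centred at column 280, midway between the fingers, and parallel to the tool's x axis. Next I descend and grip.

Request:
send_rows(
  commands="1 0 25 0 0 -0.1 1; 0 0 23 0 0 -0.1 1; 0 0 0 0 0 0 1; 0 0 0 0 0 0 0; 0 0 0 0 0 0 0; 0 0 0 0 0 0 0; 0 0 0 0 0 0 0; 0 0 0 0 0 0 0; 0 0 0 0 0 0 0; 0 0 0 0 0 0 0",
)

```text
t: 4.5
position: [569.6, 72.5, 13.0]
orientation: [3.142, 0.001, 3.037]
ft_force: [-1.6, -1.6, 6.7]
opening: 18.6
```

Request:
send_rows(
  commands="0 0 -30 0 0 0 0; 0 0 -40 0 0 0 0; 0 0 -40 0 0 0 0; 0 0 0 0 0 0 0; 0 0 0 0 0 0 0",
)

```text
t: 5.12
position: [568.9, 71.9, 121.8]
orientation: [-3.141, -0.0, 3.037]
ft_force: [-0.2, -0.6, -0.5]
opening: 19.0
```

```bash
python3 -c "
from h import *
s=bot.get_state();im=optics.snapshot('wrist');cv2.imwrite('pics/w3.png',im[:,:,::-1])
cv2.imwrite('pics/s3.png',optics.snapshot('scene')[:,:,::-1])
np.savez('w3.npz',p=s['position'],o=s['orientation']);print(s['position'],s['orientation'],s['ft_force'],s['wrist_torque'])
crop('pics/s3.png',210,170,200,150,4,'pics/s3c.png')
"
```

```text
[568.90260958  71.93836981 121.79296132] [-3.14101706e+00 -4.93857892e-04  3.03661499e+00] [-0.20547088 -0.5733342  -0.49572974] [-0.02341597 -0.03523698  0.03330913]
```

View pics/w3.png

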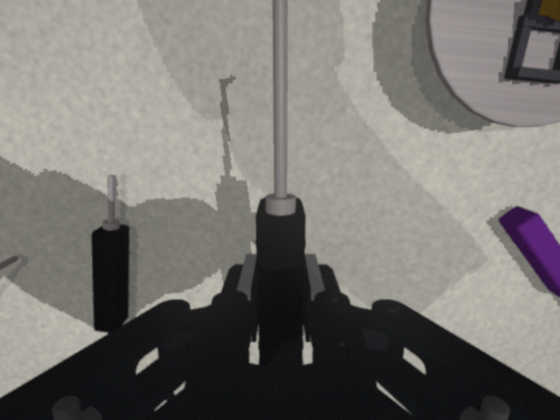

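View pics/s3c.png

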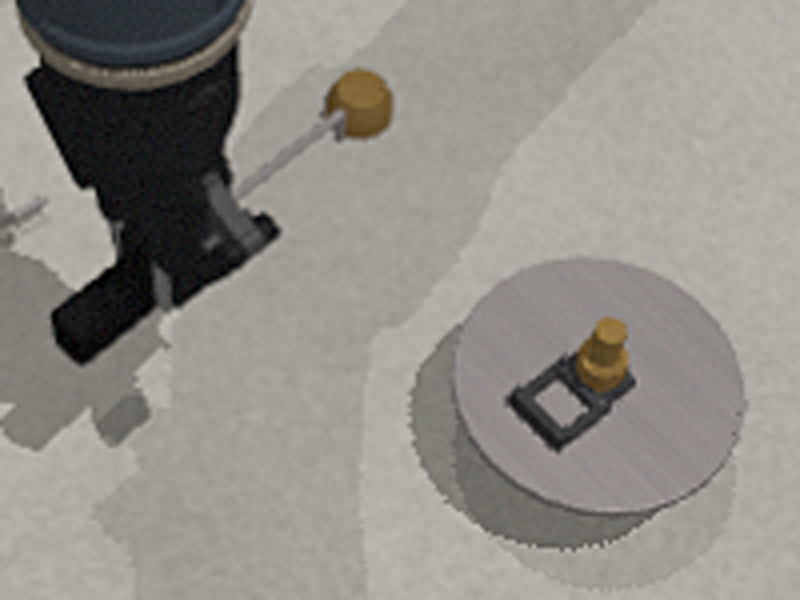

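```bash
python3 - <<'E'
from h import *
S=cam('scene'); s=bot.get_state(); p=s['position'];M=Ro.from_euler('xyz',s['orientation'])
for px in((338,116),(338,128)): 
    X=onz(S,(210+px[0]/4,170+px[1]/4),p[2]+10); print(X,M.inv().apply(X-p))
print(proj(S,[p+M.apply([111.5,0,-10]),p+M.apply([111.5,0,10.5])])*4-[840,680])
d=np.load('w3.npz'); C=cam('wrist',dict(position=d['p'],orientation=d['o']))
for px in((281,195),(280,5)): X=onz(C,px,p[2]+12.5); print(M.inv().apply(X-p))
q=lambda a,b:(210+a/4,170+b/4)
print('stem',onz(S,q(610,330),98))
v=np.array([np.cos(-.16),np.sin(-.16)])
sp=np.array([452.6,233.5]);L=sp+25.5*v; print('loop',L)
yaw=180+np.degrees(-.16);print(yaw)
h=sp+26*v; tcp=h+111.5*v; print('tcp',tcp)
plan([*tcp,122],yaw,4)
E
```

```text
[458.92215806  83.20925332 131.11320117] [110.22001925  -0.32819396  -9.7871127 ]
[464.22875984  87.5435547  131.11320117] [105.39567505   4.53716677  -9.79971807]
[[340.51698153 114.59336942]
 [339.19099813 141.39941457]]
[ 41.72896832   0.41503637 -12.41978508]
[ 1.07088034e+02  3.00878399e-02 -1.22934043e+01]
stem [452.78417363 233.63850461  98.        ]
loop [477.77429573 229.43738573]
170.83267527790682
tcp [588.34375146 211.59374659]
-1 35 -0 -0 -0 0.8 1; -1 35 -0 -0 -0 0.8 1; -0 36 -1 -0 -0 0.8 1; -0 35 0 -0 -0 0.8 1
[588.2 211.7 122. ] [-1.7996e+02 -1.1000e-01  1.7080e+02]
```

Request:
send_rows(
  commands="-1 35 0 0 0 0.8 0; -1 35 0 0 0 0.8 0; 0 36 -1 0 0 0.8 0; 0 35 0 0 0 0.8 0; 0 0 0 0 0 0 0; 0 0 0 0 0 0 0",
)

```text
t: 5.98
position: [588.4, 211.2, 122.1]
orientation: [-3.14, -0.002, 2.981]
ft_force: [0.7, -1.3, -0.4]
opening: 19.0
```

```bash
python3 - <<'E'
from h import *
s=bot.get_state();im=optics.snapshot('wrist');cv2.imwrite('pics/w4.png',im[:,:,::-1])
cv2.imwrite('pics/s4.png',optics.snapshot('scene')[:,:,::-1])
print(s['position'],s['orientation'])
crop('pics/s4.png',290,190,130,130,5,'pics/s4c.png')
plan([588.3,211.6,80],170.8,1)
E
```

```text
[588.41701718 211.20408485 122.10238688] [-3.13989966e+00 -1.57867876e-03  2.98125456e+00]
1 1 43 -0.1 -0 -0.1 1
[587.9 211.5  79.6] [ 1.7999e+02 -5.0000e-02  1.7083e+02]
```

View pics/w4.png

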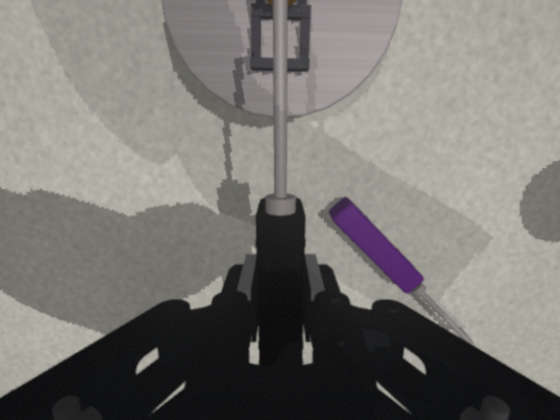

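View pics/s4c.png

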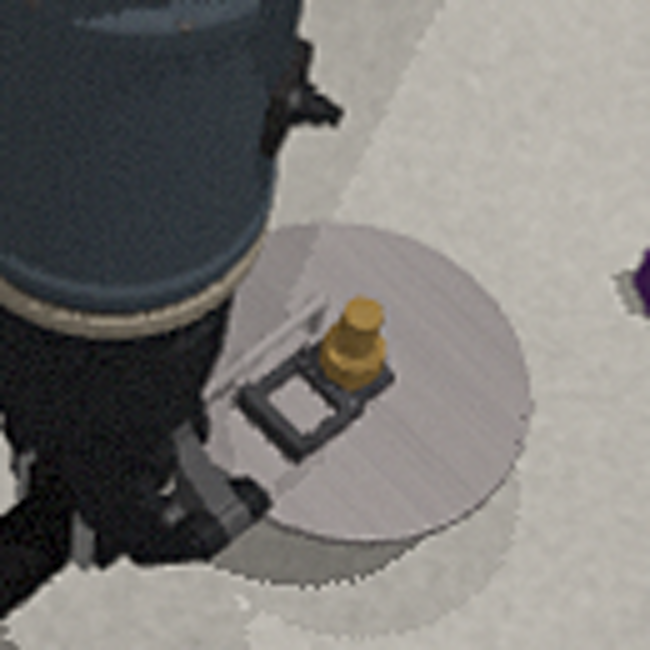

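Request:
send_rows(
  commands="0 0 21 0 0 0 0; 0 0 20 0 0 0 0; 0 0 0 0 0 0 0; 0 0 0 0 0 0 0",
)

```text
t: 6.58
position: [589.1, 212.0, 82.6]
orientation: [3.141, 0.0, 2.981]
ft_force: [0.1, 1.4, -1.4]
opening: 18.8
```

```bash
python3 - <<'E'
from h import *
s=bot.get_state();im=optics.snapshot('wrist');cv2.imwrite('pics/w5.png',im[:,:,::-1])
cv2.imwrite('pics/s5.png',optics.snapshot('scene')[:,:,::-1])
print(s['position'],s['orientation'],s['ft_force'])
crop('pics/s5.png',320,220,80,80,8,'pics/s5c.png')
p=s['position'];M=Ro.from_euler('xyz',s['orientation'])
hk=p+M.apply([111.5,0,10.5]);print('hook tip',hk,(proj(cam('scene'),[hk,[*hk[:2],55]])-[320,220])*8)
E
```

```text
[589.0826324  212.0011728   82.58244278] [3.14141238e+00 2.51988601e-05 2.98081303e+00] [ 0.07213197  1.38251851 -1.35517059]
hook tip [479.02123719 229.85279108  72.07963328] [[242.12079043 388.15881948]
 [232.92635341 425.43897325]]
```

View pics/s5c.png

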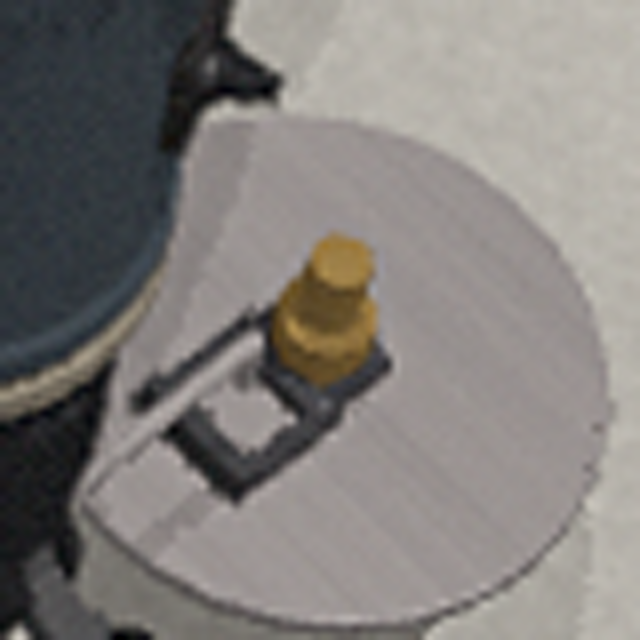

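View pics/w5.png

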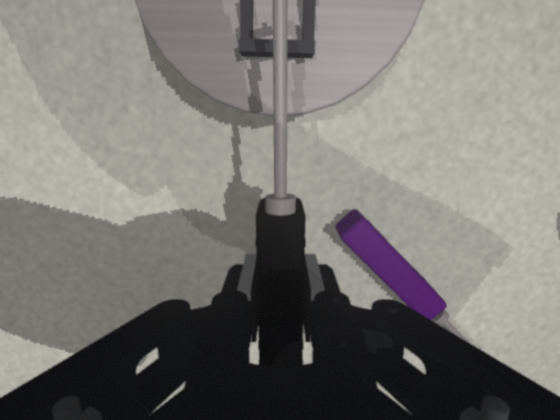

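Request:
send_rows(
  commands="0 0 7 0 0 0 0; 0 0 6 0 0 0 0; 0 0 0 0 0 0 0; 0 0 0 0 0 0 0",
)

```text
t: 7.18
position: [588.9, 212.1, 69.3]
orientation: [3.142, -0.0, 2.981]
ft_force: [0.3, -0.2, -1.2]
opening: 18.8
```

```bash
python3 - <<'E'
from h import *
s=bot.get_state()
cv2.imwrite('pics/s6.png',optics.snapshot('scene')[:,:,::-1])
s2=bot.get_state()
for a in (s,s2): print(a['position'],a['ft_force'])
crop('pics/s6.png',320,220,80,80,8,'pics/s6c.png')
E
```

```text
[588.91076294 212.10107959  69.25365989] [ 0.26153055 -0.20887449 -1.20479682]
[588.98674411 212.1341393   69.37622453] [ 0.72309522 -0.59860354  0.07309703]
```

View pics/s6c.png

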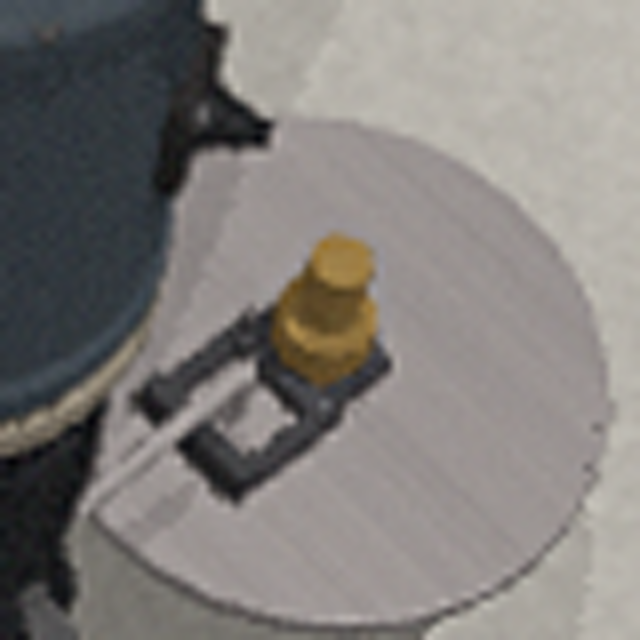

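Request:
send_rows(
  commands="0 0 1.5 0 0 0 0; -2 0 0 0 0 0 0; -2 0 0 0 0 0 0; -2 0 0 0 0 0 0; -1 0 0 0 0 0 0; -1 0 0 0 0 0 0; -1 0 0 0 0 0 0; -1 0 0 0 0 0 0; 0 0 0 0 0 0 0",
)

```text
t: 8.35
position: [597.9, 210.6, 67.5]
orientation: [-3.141, -0.002, 2.982]
ft_force: [-5.4, 0.8, -1.8]
opening: 18.9
```

```bash
python3 - <<'E'
from h import *
s=bot.get_state()
cv2.imwrite('pics/s7.png',optics.snapshot('scene')[:,:,::-1])
print(s['position'],s['ft_force'],s['wrist_torque'])
crop('pics/s7.png',320,220,80,80,8,'pics/s7c.png')
E
```

```text
[597.88182912 210.55211754  67.51399665] [-5.42242331  0.84684972 -1.80833556] [0.15873367 1.16293281 0.02304929]
```

View pics/s7c.png

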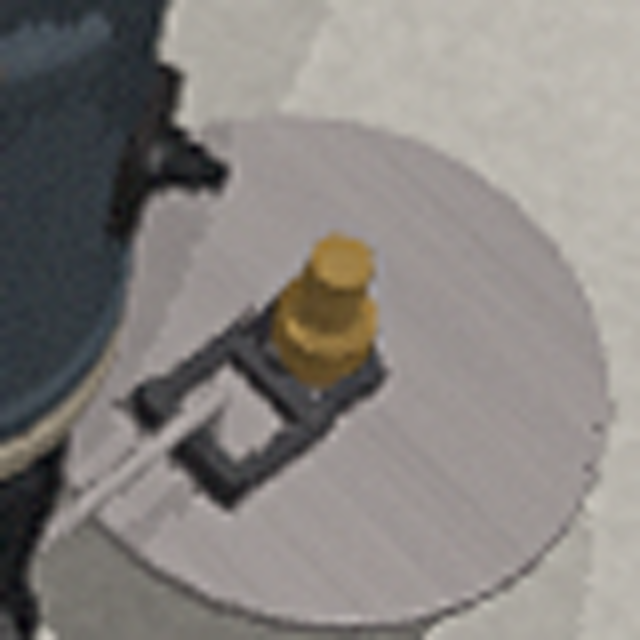

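The hook is in the loop and pulling about 5.4 N along the pull-out direction, and the clip has begun to shift. I'll continue.

Request:
send_rows(
  commands="-1 0 0 0 0 0 0; -1 0 0 0 0 0 0; -1 0 0 0 0 0 0; -1 0 0 0 0 0 0; -1.5 0 0 0 0 0 0; -1.5 0 0 0 0 0 0; -1.5 0 0 0 0 0 0; -1.5 0 0 0 0 0 0; -1.5 0 0 0 0 0 0; 0 0 0 0 0 0 0",
)

```text
t: 9.65
position: [610.8, 208.4, 67.9]
orientation: [3.141, 0.001, 2.98]
ft_force: [0.0, 0.8, -0.4]
opening: 18.0
```

```bash
python3 - <<'E'
from h import *
s=bot.get_state()
cv2.imwrite('pics/s8.png',optics.snapshot('scene')[:,:,::-1])
print(s['position'],s['ft_force'],s['wrist_torque'])
crop('pics/s8.png',320,220,80,80,8,'pics/s8c.png')
E
```

```text
[610.79028851 208.4276477   67.91380442] [ 0.01774895  0.80524184 -0.3650229 ] [ 0.04697879 -0.01508612  0.02215095]
```

View pics/s8c.png

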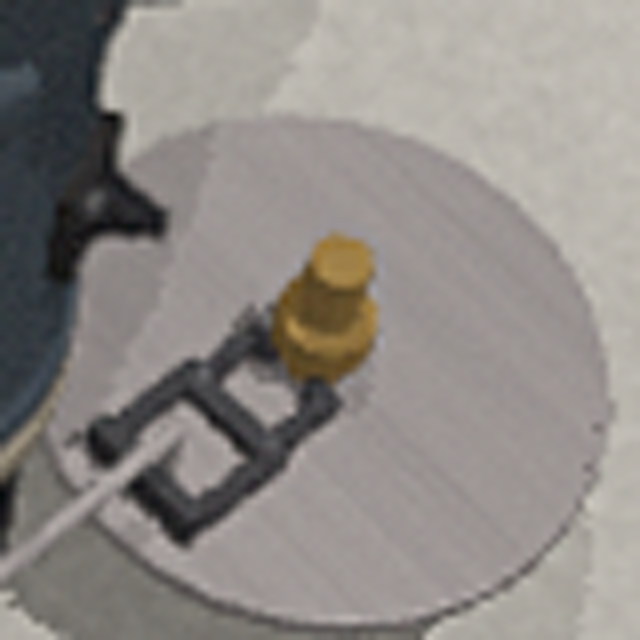

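Request:
send_rows(
  commands="-1.5 0 0 0 0 0 0; -1.5 0 0 0 0 0 0; -1.5 0 0 0 0 0 0; -1.5 0 0 0 0 0 0; -1.5 0 0 0 0 0 0; -1.5 0 0 0 0 0 0; 0 0 0 0 0 0 0; 0 0 0 0 0 0 0",
)

```text
t: 10.7
position: [619.1, 207.2, 67.8]
orientation: [3.142, 0.0, 2.981]
ft_force: [-0.8, 0.0, -1.6]
opening: 19.0
```

```bash
python3 - <<'E'
from h import *
s=bot.get_state()
cv2.imwrite('pics/s9.png',optics.snapshot('scene')[:,:,::-1])
print(s['position'],s['ft_force'],s['wrist_torque'])
crop('pics/s9.png',320,220,80,80,8,'pics/s9c.png')
p=s['position'];M=Ro.from_euler('xyz',s['orientation'])
hk=p+M.apply([111.5,0,10.5]);print(hk, np.hypot(*(hk[:2]-[452.6,233.5])))
E
```

```text
[619.10240555 207.15805284  67.81945991] [-0.78534769  0.01665143 -1.58243132] [-0.05164754  0.02361547  0.03502216]
[509.0392753  224.99400943  57.30822727] 57.07664734075327
```

View pics/s9c.png

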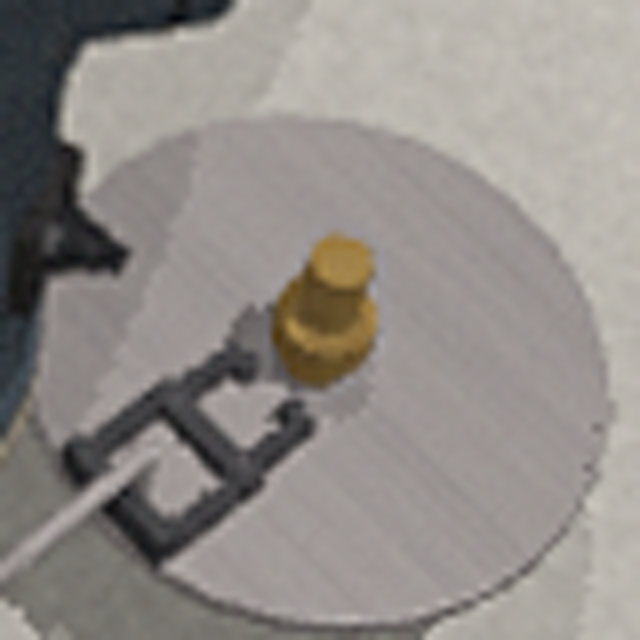

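```bash
python3 - <<'E'
from h import *
S=cam('scene')
c=lambda a,b:(320+a/8,220+b/8)
for z in(55,67):
  for a,b in(((235,500),(160,563)),((150,385),(80,445))): print(onz(S,c(*b),z)-onz(S,c(*a),z))
pts=[(155,425),(222,475),(165,528),(100,470)]
P=[onz(S,c(*p),61 if i<2 else 60) for i,p in enumerate(pts)];print(np.array(P).round(1)); m=np.mean(P,0);print(m,np.hypot(*(m[:2]-[452.7,233.5])))
E
```

```text
[ 2.34147413e+01 -3.58082435e+00 -1.13686838e-13]
[22.68384828 -2.90833601  0.        ]
[23.05107231 -3.52520833  0.        ]
[22.33153126 -2.86316483  0.        ]
[[493.4 217.9  61. ]
 [493.9 236.6  61. ]
 [512.3 234.4  60. ]
 [510.1 215.   60. ]]
[502.42139996 225.97973426  60.5       ] 50.28689700583442
```

Request:
send_rows(
  commands="-1.5 0 0 0 0 0 0; -1.5 0 0 0 0 0 0; -1 0 0 0 0 0 0; 0 0 0 0 0 0 0; 0 0 0 0 0 0 0; 4 0 0 0 0 0 0; 0 0 0 0 0 0 0; 0 0 0 0 0 0 0",
)

```text
t: 11.75
position: [619.0, 207.2, 67.8]
orientation: [-3.142, 0.0, 2.981]
ft_force: [-0.4, -0.2, -1.3]
opening: 18.5
```

```bash
python3 - <<'E'
from h import *
s=bot.get_state()
cv2.imwrite('pics/s10.png',optics.snapshot('scene')[:,:,::-1])
print(s['position'],s['ft_force'],s['wrist_torque'])
crop('pics/s10.png',310,220,90,90,8,'pics/s10c.png')
E
```

```text
[619.04292006 207.16561431  67.84915081] [-0.40035323 -0.20025751 -1.30876658] [0.03003275 0.0194834  0.01092352]
```

View pics/s10c.png

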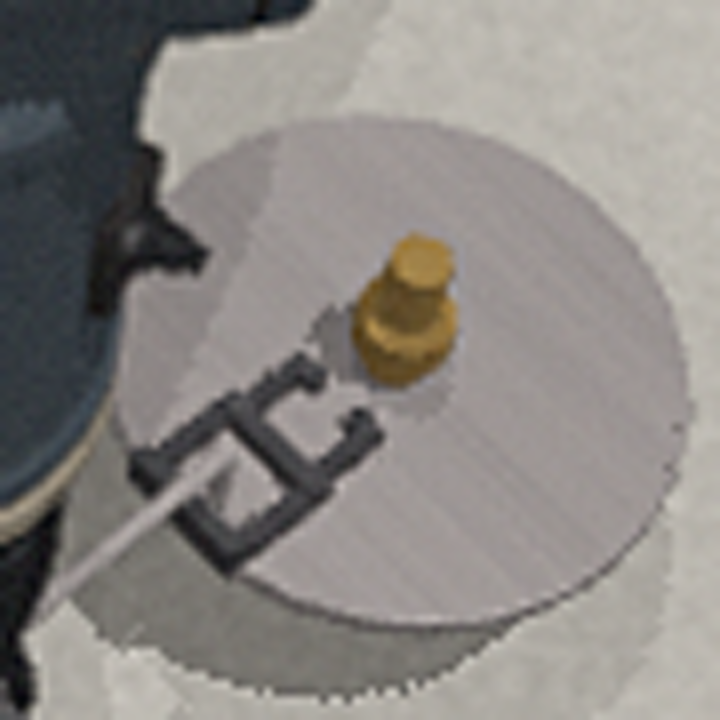

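Request:
send_rows(
  commands="0 0 -6 0 0 0 0; 0 0 -8 0 0 0 0; 0 0 -15 0 0 0 0; 0 0 -15 0 0 0 0; 0 0 -15 0 0 0 0; 0 0 0 0 0 0 0",
)

```text
t: 12.55
position: [619.8, 207.6, 128.6]
orientation: [3.14, 0.002, 2.981]
ft_force: [0.3, 0.5, -0.2]
opening: 18.7
```

```bash
python3 - <<'E'
from h import *
s=bot.get_state()
cv2.imwrite('pics/s11.png',optics.snapshot('scene')[:,:,::-1])
print(s['position'],s['ft_force'])
crop('pics/s11.png',290,200,110,110,6,'pics/s11c.png')
plan([575,72.5,126],174,4,0)
E
```

```text
[619.78203241 207.58833436 128.60744481] [ 0.34291452  0.51546227 -0.16665459]
6 -35 0 0 0 -0.8 0; 6 -35 1 0 0 -0.8 0; 6 -35 0 0 0 -0.8 0; 7 -35 0 0 0 -0.8 0
[575.1  72.1 126.4] [1.7997e+02 7.0000e-02 1.7399e+02]
```

View pics/s11c.png

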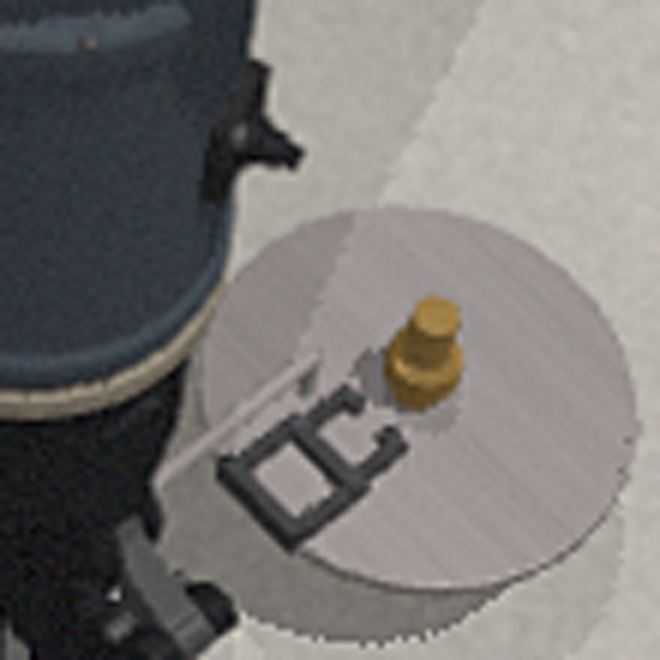

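The clip lies flat on the plate, clear of the spindle, and the hook is free. Now I carry the pick back to its old spot.

Request:
send_rows(
  commands="6 -35 0 0 0 -0.8 0; 6 -35 1 0 0 -0.8 0; 6 -35 0 0 0 -0.8 0; 7 -35 0 0 0 -0.8 0; 0 0 0 0 0 0 0; 0 0 40 0 0 0 0; 0 0 40 0 0 0 0; 0 0 20 0 0 0 0; 0 0 6 0 0 0 0; 0 0 0 0 0 0 0; 0 0 0 0 0 0 0",
)

```text
t: 13.98
position: [575.6, 72.3, 21.0]
orientation: [3.141, 0.002, 3.037]
ft_force: [-0.1, -0.3, -0.8]
opening: 18.8
```

Request:
send_rows(
  commands="0 0 4 0 0 0 0; 0 0 3 0 0 0 0; 0 0 0.5 0 0 0 0; 0 0 0 0 0 0 0; 0 0 0 0 0 0 0",
)

```text
t: 14.6
position: [575.0, 71.9, 13.0]
orientation: [-3.141, 0.001, 3.037]
ft_force: [-1.8, -0.4, 7.9]
opening: 18.6
```

Contact reads 8 N, the same as at the original grasp. I'll open the gripper and retreat.

Request:
send_rows(
  commands="0 0 0 0 0 0 0.4; 0 0 0 0 0 0 0.7; 0 0 0 0 0 0 1; 0 0 0 0 0 0 1; 0 0 0 0 0 0 1; 0 0 0 0 0 0 1; 0 0 -15 0 0 0 1; 0 0 -40 0 0 0 1; 0 0 -50 0 0 0 1; 0 0 -50 0 0 0 1; 0 0 -40 0 0 0 1; 0 0 0 0 0 0 1",
)

```text
t: 16.1
position: [576.2, 72.9, 211.5]
orientation: [3.14, 0.006, 3.037]
ft_force: [-0.8, 0.1, -0.9]
opening: 85.2
```

Request:
send_rows(
  commands="0 -50 -20 0 0 0 1; 0 -50 0 0 0 0 1; 0 -50 0 0 0 0 1; 0 0 0 0 0 0 1; 0 0 0 0 0 0 1; 0 0 0 0 0 0 1",
)

```text
t: 16.85
position: [559.1, -75.6, 227.4]
orientation: [3.141, 0.0, 3.039]
ft_force: [0.1, 0.1, 0.3]
opening: 85.5
```

```bash
python3 - <<'E'
from h import *
s=bot.get_state()
for n in('scene','top'): cv2.imwrite(f'pics/{n}12.png',optics.snapshot(n)[:,:,::-1])
print(s['t'],s['position'],s['ft_force'],s['opening'],abs(s['dq']).max())
crop('pics/scene12.png',220,210,190,110,4,'pics/s12c.png')
E
```

```text
16.85 [559.14676282 -75.58140329 227.37963371] [0.06463955 0.12186393 0.34877423] 85.47718848606887 0.0048146974917860005
```

View pics/s12c.png

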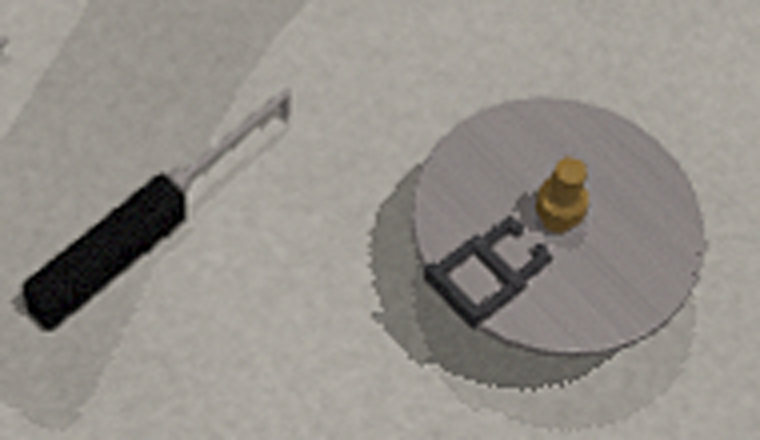

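View pics/top12.png

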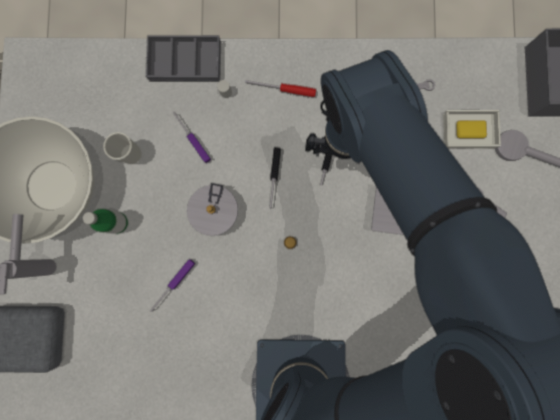

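```bash
python3 - <<'E'
from h import *
S=cam('scene'); q=lambda a,b:(220+a/4,210+b/4)
P=[onz(S,q(*p),z) for p,z in (((473,250),60),((503,277),60),((475,304),58),((445,277),58))]
m=np.mean(P,0); print(np.array(P).round(1),m, np.hypot(*(m[:2]-[452.7,233.5])))
print(bot.job_done())
E
```

```text
[[493.2 215.4  60. ]
 [495.5 233.5  60. ]
 [513.4 231.4  58. ]
 [511.3 213.5  58. ]] [503.38161365 223.44880369  59.        ] 51.66868015717895
the job is handed in; nothing more can be done
None
```

I pulled the clip off the round-plate spindle with the hooked pick, laid the pick back on the counter, let go of it and handed the job in at about 17 s. No verdict was reported.

- **Pull:** the hook pulled with about 5.4 N until the clip sprang off the spindle. Only the pick touched the clip.
- **Clip:** the last scene picture shows it lying flat on the round plate. I measured its loop middle at about 52 mm from the spindle axis, against the required 47 to 90 mm. An earlier check, about 4 mm of pull before the end, gave 48.5 to 50 mm depending on the method, so the clearance over 47 mm is a few millimetres.
- **Pick:** it lies on its handle on the counter, close to where it started. The open gripper stands well clear, with force readings near zero.
- **Other clip:** the arm never came near the square-plate valve at plate height. In the last top view the arm partly hid that valve, so I did not measure its clip again.
- **Disagreement:** the top camera read about 4 to 5 mm off in y from the wrist and scene cameras. Those two agreed within about 1 mm, so I used them.

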